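Close the gear housing on its dowels and hold it shut

ROBOT

A 6-joint arm with a two-finger parallel gripper is mounted at the origin on the work surface. World frame = base frame: x ahead of the robot, y to its left, z up, the work surface at z = 0. Lengths are in m, angles in rad, forces in N, time in s.
With the tool pointing down it reaches from about 0.225 to 0.875 m from the base axis. Payload 3.4 kg.
Tool frame: the origin (TCP) lies on the centre line of the jaws, within the pads' length; the fingertips stand 17 mm ahead of it and the grasp point (between the pads) lies 2 mm behind it (manip.finger_overhang is the distance from the TCP to the fingertips, in m); y points along the fingers, x is the direction in which the jaws open and shut, and the axes are right-handed (so a half turn about y gives the same grasp; the last joint's range is limited). The gripper opens to 85 mm and grips with 20 to 120 N. Pads are 22 mm wide; open, the fingers measure 114 mm over their backs; the gripper's body (76 mm by 85 mm) begins 54 mm behind the grasp point. The pads swing forward as they close: fully open they stand 13 mm farther back than shut.
Start: joints at [1.067, 0.276, 1.505, -0, 1.361, -0.121], TCP at [0.215, 0.533, 0.209] pointing down, gripper open.
Joint ranges: [-2.89, 2.89], [-0.75, 2.08], [0.22, 2.7], [-1.18, 4.32], [0.11, 2.71], [-2.7, 2.7]. Speed limits (rad/s): [2.57, 2.57, 3.14, 3.14, 3.14, 3.14].

INTERFACE

Orientations are given as a unit quaternion [w, x, y, z].
In Python, from rig import manip gives the robot as it stands.
- The arm moves only by the tool arm_command, never from a script. Its argument "commands" is a list of rows, each a list of 3 entries, a list of its own where there are three numbers: the finger opening in cm, from 0 to 8.54, then the shift along the world's x, y, z in cm, then the turn about the world's z in rad. A call has 1 to 12 rows; each row shifts and turns the commanded pose from where the row before left it; what a row does not reach is not made up. A row lasts 1/10 s, in which the tool goes at most 50 mm and 8.59 degrees, less where a joint would pass 70% of its speed; a pose out of reach is approached as far as the arm can. A call with a gripper value outside its range is refused whole. The fingers move at their own pace and stop on an object; "grip_force" is the grip in N (left out, the last holds). Time passes only in rows, so rows that do not move let the fingers close. It gives the time, the measured TCP pose, the force and the opening at its end, in the units of the state.
- manip.get_state(): the state, without advancing time (a new reading comes with each control period).
- manip.get_image(name): name is "scene" or "side" or "wrist"; returns a dict with "pixels" (480x640x3 uint8, red, green, blue), "range_z" (480x640 float32, m along the optical axis (not along the pixel's ray), 0 where there is no reading), "intrinsics" (3x3 intrinsics, pixels), "R" (3x3) and "t" (3): a world point X has camera coordinates R X + t. Camera axes: x right, y down, z forward; pixel columns grow to the right and rows downward; lengths in m; the calibration is good to about 2 mm. A picture is of the moment at which its call begins.
- manip.sign_off(): hands the job in, once; it reports no verdict.
The state is a dict: "clock": time; "qpos": joint angles; "qd": joint speeds; "effort": joint torques, N m; "position": TCP position; "ee_rot": TCP orientation; "contact_force": force on the tool from outside, world axes, zero at the start; "moment": the same for the moment, N m; "width": finger opening in m.
Only numpy, scipy, OpenCV 4.12 (cv2) and the standard library are available. Lean on these libraries where they do the work, as an engineer would, in place of code of your own. Each camera call takes 0.05 s, during which the arm holds its last target.

TASK

Take the red-banded setting block off the lower housing half and stand it in its own red-labelled slot. Then set the upper half on the two dowels, red end over red end, press it down against the spring until the joint is fully closed, and keep holding it pressed shut: the program finishes while still holding it. Leave the blue block, the tin, the jar and the screwdriver where they are.

Things in the scene. Friction and masses are not known exactly. Their poses are not given: they have to be found in the camera images.
- lower_half: fixed green lower housing half, 140 (x) x 70 (y) mm, on a steel plate 180 x 110 x 12 mm. Level joint face 57 mm above the bench. Two dowels on its x axis stand 16 mm out of the face: 10 mm thick at x = +52 mm (red end), 8 mm thick at x = -52 mm; their top 3 mm taper by 2.2 mm in radius. Origin: centre of the plate's underside, z up.
- dowel_big (a point): foot of the 10 mm dowel at the red end, on the joint face (57 mm above the bench)
- dowel_small (a point): foot of the 8 mm dowel at the plain end, on the joint face
- plunger (a joint): brass spring plunger, 24 mm across, mid joint face of the lower half. 0: out, 6 mm above the face; 0.006 m: flush. Takes 4 N to start, 10 N to press flush (1 N per mm): the upper half's weight (under 3 N) does not close the joint, and it springs open 6 mm when let go.
- upper_half: loose upper half, about 0.22 kg, joint side down on the bench: green plate 140 (x) x 70 (y) x 12 mm, red end at +x; centred on top a black boss to grip, 62 (x) x 28 (y) x 34 mm high (12 to 46 mm above the underside). Through holes on its x axis: 12 mm at x = +52 mm, 10 mm at -52 mm (1 mm play round the dowels). Dowel tips show 4 mm when closed. Origin: centre of underside, z up.
- hole_big (a point): centre of the 12 mm hole at the red end, on the underside of the upper half
- hole_small (a point): centre of the 10 mm hole at the plain end, on the underside of the upper half
- block: aluminium setting block with a red top band, 20 (x) x 30 (y) x 60 mm high, about 0.1 kg, standing upright on the lower half's joint face between the plunger and the big dowel at the start. Origin: centre of its underside, z up.
- tray: fixed plywood board under the three slots, 210 (x) x 100 (y) x 6 mm; origin: centre of its underside, on the bench
- slot_red: fixed grey open slot with red label tabs. Outside 34 (x) x 44 (y) x 22 mm high, inside 26 x 36 mm, floor 4 mm above its origin: holds a block upright, axes along the slot's, either way round, 3 mm play. Tabs 34 x 18 mm at rim height outside +y and -y. Origin: centre of underside, on the tray. Slots: a row 60 mm apart along the tray's x, any order.
- slot_blue: fixed grey open slot with blue label tabs. Outside 34 (x) x 44 (y) x 22 mm high, inside 26 x 36 mm, floor 4 mm above its origin: holds a block upright, axes along the slot's, either way round, 3 mm play. Tabs 34 x 18 mm at rim height outside +y and -y. Origin: centre of underside, on the tray. Slots: a row 60 mm apart along the tray's x, any order. The blue block stands in it.
- slot_yellow: fixed grey open slot with yellow label tabs. Outside 34 (x) x 44 (y) x 22 mm high, inside 26 x 36 mm, floor 4 mm above its origin: holds a block upright, axes along the slot's, either way round, 3 mm play. Tabs 34 x 18 mm at rim height outside +y and -y. Origin: centre of underside, on the tray. Slots: a row 60 mm apart along the tray's x, any order. It is empty and stays so.
- blue_block: setting block with a blue top band, 20 x 30 x 60 mm, standing in the blue slot; leave it. Origin: centre of its underside
- tin: whitish paint tin, 66 mm across, 75 mm high, standing on the bench beyond the work; leave it. Origin: centre of its underside
- jar: amber jar, 56 mm across, 60 mm high, standing on the bench beyond the work; leave it. Origin: centre of its underside
- screwdriver: red screwdriver, 180 mm long, lying on the bench beyond the lower half; leave it. Origin: under its middle, x along the shaft
Mind the look-alikes: they are no part of the job. What is shaped like the block but orange is not meant.

How it is judged:
On the way, in this order (a step that is already met when the one before it is completed fails the run):
1. the red block stands in the red slot, let go (x of block in the frame of slot_red between -0.008 and 0.008 m and y of block in the frame of slot_red between -0.008 and 0.008 m and z of block in the frame of slot_red below 0.008 m and angle between block's own z axis and vertical below 0.12 rad and contact force between each of the arm, the fingers and block below 0.3 N and linear speed of block below 0.03 m/s), for 0.2 s.
2. the upper half is down on both dowels, red end over red end (horizontal distance between hole_big and dowel_big below 0.0035 m and horizontal distance between hole_small and dowel_small below 0.0035 m and z of each of hole_big, hole_small in the frame of lower_half below 0.068 m), for 0.1 s.
At the end, for the whole second after the job is handed in: Red block upright (0.12 rad) in the red slot, within 8 mm of its centre and 4 mm of its floor, untouched; each hole within 3.5 mm of its own dowel and 2 mm of the joint face; plunger pressed in over 4.2 mm; fingers still bearing on the upper half with over 3 N (all of step 1 and horizontal distance between hole_big and dowel_big below 0.0035 m and horizontal distance between hole_small and dowel_small below 0.0035 m and z of each of hole_big, hole_small in the frame of lower_half below 0.059 m and value of joint plunger above 0.0042 m and contact force between the fingers and upper_half above 3 N); the arm keeps its last pose, push and grip.
It fails at once if the blue block is moved by more than 20 mm (distance of blue_block from where it was at the start of the episode above 0.02 m).
It fails at once if the tin is moved by more than 30 mm (distance of tin from where it was at the start of the episode above 0.03 m).
It fails at once if the jar is moved by more than 30 mm (distance of jar from where it was at the start of the episode above 0.03 m).
It fails at once if the screwdriver is moved by more than 30 mm (distance of screwdriver from where it was at the start of the episode above 0.03 m).
It also fails if it takes over 58 s, if anything falls off the work surface, if the arm or the gripper's body presses on something with over 40 N, if the wrist force passes 120 N, or if a joint passes its speed limit or range.

## Working session

There is one attempt and no reset: what is moved stays moved. The work goes in short steps, Python scripts to look and compute and a tool call to move; the robot and the scene stay as the last step left them, time stands still between calls to the robot, and variables do not carry over. Pictures are saved under pics/ and viewed, and the job is handed in when it is done.

Besides the shell and the picture viewer there is one more tool, called after "Emit:" by a JSON object that holds its "op" and its "data", one argument or row to a line. arm_command: Moves the arm, as the interface text tells. Its arguments: {"type":"object","properties":{"commands":{"type":"array"},"grip_force":{"type":"number"}},"required":["commands"]}

```bash
ls; mkdir -p pics
cat > h.py <<'E'
import numpy as np,cv2,pickle
from rig import manip
def snap(n,f):
    d=manip.get_image(n); cv2.imwrite(f'pics/{f}.png',cv2.cvtColor(d['pixels'],cv2.COLOR_RGB2BGR)); pickle.dump(d,open(f'pics/{f}.pkl','wb')); return d
def cloud(d):
    z=d['range_z'];K=d['intrinsics'];v,u=np.mgrid[0:480,0:640]
    c=np.stack([(u-K[0,2])/K[0,0]*z,(v-K[1,2])/K[1,1]*z,z],-1)
    w=(c-d['t'])@d['R']; w[z==0]=np.nan; return w
E
python3 - <<'E'
from h import *
for n in ('scene','side','wrist'): snap(n,n+'0')
s=manip.get_state();print(s)
E
```

```text
pics
{'clock': 0.15, 'qpos': array([ 1.06696360e+00,  2.76418810e-01,  1.50580612e+00, -1.82955505e-05,
        1.36072360e+00, -1.20974641e-01]), 'qd': array([ 0.00104404, -0.00128091, -0.00482525,  0.00032356, -0.0020573 ,
        0.00010276]), 'effort': array([ 1.09151053e-03, -4.17149127e+01, -2.46031880e+01, -1.86854177e-04,
        7.75554799e-03, -1.70551488e-06]), 'position': array([0.21459882, 0.53300176, 0.20797052]), 'ee_rot': array([-0.58577278,  0.58622081,  0.39531283, -0.39616055]), 'contact_force': array([ 0.03957687, -0.27168588,  0.66149698]), 'moment': array([-0.016486  ,  0.00560885,  0.00259729]), 'width': 0.08528703682539923}
```

View pics/scene0.png

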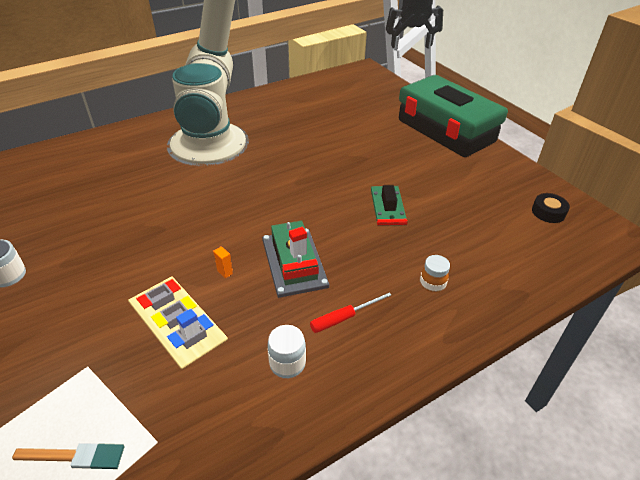

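View pics/side0.png

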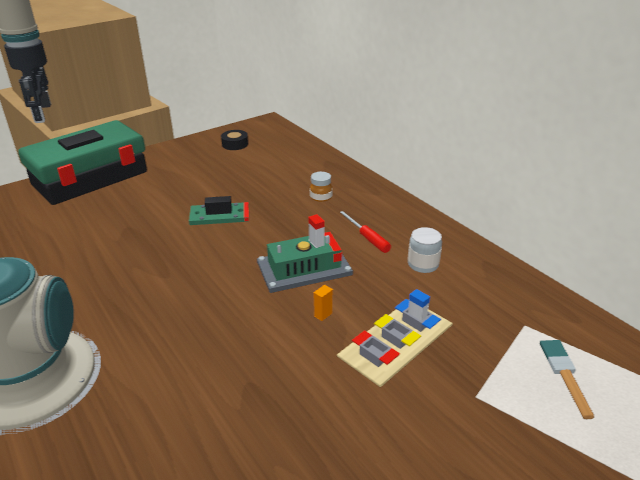

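View pics/wrist0.png

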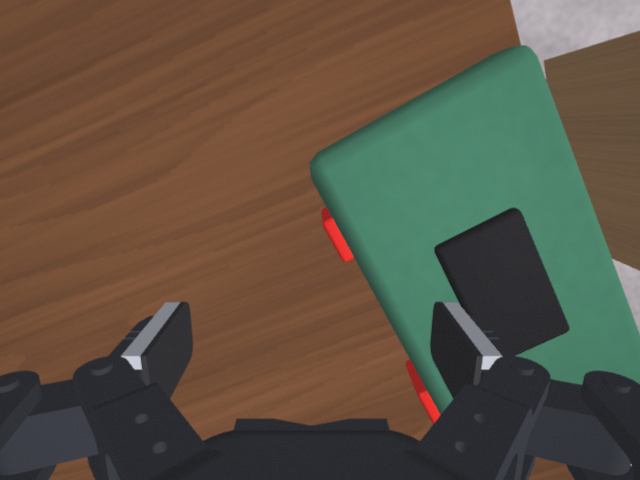

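The scene view has the lower half with the red-banded block at about (297,250), the upper half at (389,205) and the red slot at (158,294). The orange decoy is at (223,262). The side view agrees: block (317,230), upper half (219,211), red slot (377,349). Next I measure these.

```bash
cat >> h.py <<'E'
def near(f,lo,hi,box=None,col=None):
    d=pickle.load(open(f'pics/{f}.pkl','rb'));w=cloud(d);p=d['pixels'].astype(int)
    m=(w[...,2]>lo)&(w[...,2]<hi)
    if box: m&=(w[...,0]>box[0])&(w[...,0]<box[1])&(w[...,1]>box[2])&(w[...,1]<box[3])
    if col:
        r,g,b=p[...,0],p[...,1],p[...,2]
        m&={'red':(r>120)&(g<r*.35)&(b<r*.35),'blue':(b>110)&(r<b*.5),'yel':(r>140)&(g>120)&(b<r*.4),'green':(g>r*1.4)&(g>b*1.1)&(g>40),'dark':(r<60)&(g<60)&(b<60)}[col]
    return w[m]
def rect(P):
    (c,s,a)=cv2.minAreaRect((P[:,:2]*1000).astype(np.float32)); return np.round(c,1),np.round(s,1),round(a,1),len(P)
E
python3 - <<'E'
from h import *
for f,pix in (('scene0',dict(blocktop=(297,234),upper=(389,190),upl=(380,212),redslot=(158,294),redt1=(142,301),redt2=(172,286),blue1=(175,340),blue2=(206,322),tin=(287,335),jar=(436,260),orange=(222,250),sd=(330,318),lowplate=(310,288))),('side0',dict(blocktop=(316,222),upper=(218,203),redslot=(377,349),redt1=(362,338),redt2=(391,356),orange=(323,290),plung=(303,245)))):
    w=cloud(pickle.load(open(f'pics/{f}.pkl','rb')))
    for k,(u,v) in pix.items(): print(f,k,np.round(w[v,u]*1000))
E
```

```text
scene0 blocktop [584. -34. 116.]
scene0 upper [491. 274.  43.]
scene0 upl [522. 228.  15.]
scene0 redslot [ 497. -309.   12.]
scene0 redt1 [ 513. -342.   28.]
scene0 redt2 [ 505. -279.   27.]
scene0 blue1 [ 634. -319.   28.]
scene0 blue2 [ 625. -256.   28.]
scene0 tin [ 761. -155.   76.]
scene0 jar [743. 202.  58.]
scene0 orange [ 495. -163.   62.]
scene0 sd [734. -49.  23.]
scene0 lowplate [638. -37.   9.]
side0 blocktop [570. -43. 118.]
side0 upper [493. 252.  44.]
side0 redslot [ 518. -302.    9.]
side0 redt1 [ 502. -279.   26.]
side0 redt2 [ 514. -342.   28.]
side0 orange [ 499. -166.   60.]
side0 plung [548. -27.  62.]
```

Run:
```python
from h import *
for f in ('scene0','side0'):
    print(f)
    print('blocktop',rect(near(f,.112,.122,(.5,.65,-.12,.05))))
    print('face green',rect(near(f,.053,.060,(.42,.7,-.15,.1),'green')))
    print('face any',rect(near(f,.053,.060,(.42,.7,-.15,.1))))
    print('dowels');P=near(f,.067,.076,(.42,.7,-.15,.1)); print(np.round(P*1000)[:40].tolist())
    print('baseplate',rect(near(f,.009,.014,(.42,.72,-.15,.1))))
    print('upper plate',rect(near(f,.009,.015,(.4,.65,.17,.4))))
    print('boss',rect(near(f,.043,.049,(.4,.65,.17,.4))))
    for c in('red','yel','blue'):
        P=near(f,.024,.031,(.42,.72,-.45,-.18),c); print(c,rect(P))
    print('tray',rect(near(f,.004,.0085,(.4,.8,-.45,-.18))))
    print('orange',rect(near(f,.056,.065,(.45,.55,-.2,-.12))))
```

```text
scene0
blocktop (array([578.5, -30.4]), array([31. , 24.9]), 83.0, 141)
face green (array([549.9, -25.6]), array([ 70. , 142.9]), 73.6, 729)
face any (array([550.1, -25.3]), array([ 70.8, 143.8]), 73.8, 1055)
dowels
[[500.0, -10.0, 73.0], [502.0, -13.0, 74.0], [502.0, -11.0, 73.0], [503.0, -9.0, 72.0], [502.0, -13.0, 71.0], [505.0, -13.0, 73.0], [505.0, -10.0, 71.0], [504.0, -10.0, 68.0], [572.0, -45.0, 75.0], [588.0, -16.0, 75.0], [571.0, -44.0, 71.0], [576.0, -45.0, 76.0], [589.0, -22.0, 75.0], [590.0, -20.0, 75.0], [587.0, -16.0, 71.0], [571.0, -44.0, 68.0], [576.0, -45.0, 73.0], [589.0, -29.0, 76.0], [589.0, -26.0, 75.0], [590.0, -24.0, 74.0], [588.0, -21.0, 71.0], [588.0, -18.0, 69.0], [589.0, -17.0, 70.0], [577.0, -45.0, 71.0], [580.0, -45.0, 74.0], [588.0, -35.0, 75.0], [587.0, -32.0, 73.0], [587.0, -30.0, 72.0], [587.0, -27.0, 71.0], [590.0, -27.0, 73.0], [591.0, -25.0, 73.0], [588.0, -21.0, 68.0], [591.0, -20.0, 70.0], [591.0, -18.0, 69.0], [581.0, -45.0, 72.0], [586.0, -45.0, 75.0], [587.0, -41.0, 74.0], [587.0, -39.0, 74.0], [588.0, -37.0, 73.0], [586.0, -34.0, 71.0]]
base
[... 1420 characters left out ...]
0, 68.0], [570.0, -32.0, 71.0], [568.0, -38.0, 75.0], [574.0, -44.0, 76.0], [578.0, -42.0, 73.0], [577.0, -46.0, 76.0], [581.0, -45.0, 74.0], [582.0, -46.0, 74.0], [584.0, -47.0, 74.0]]
baseplate (array([592.7, -39.8]), array([115.3, 269.6]), 73.5, 911)
upper plate (array([500.1, 266.6]), array([ 77.6, 139.3]), 60.6, 612)
boss (array([499.2, 265.7]), array([35.3, 59.7]), 63.7, 154)
red (array([ 507.8, -308.5]), array([35.4, 81.7]), 10.2, 280)
yel (array([ 566.8, -298.7]), array([36. , 82.4]), 10.2, 283)
blue (array([ 625.7, -288.2]), array([38. , 82.4]), 10.5, 235)
tray (array([ 622.6, -311.5]), array([332.4, 269.1]), 1.3, 1902)
orange (array([ 498.6, -168. ]), array([35.2, 23.8]), 7.2, 151)
```

Heights match the given sizes: block top 117, tabs 28, joint face 57 and boss 46 mm. I'm moving toward the block.

Emit:
{"op": "arm_command", "data": {
  "commands": [
    [8.5,[2.0,-3.0,1.0],0],
    [8.5,[2.5,-3.9,1.0],0.05],
    [8.5,[2.5,-3.9,1.0],0.05],
    [8.5,[2.5,-3.9,0],0.05],
    [8.5,[2.5,-3.9,0],0.05],
    [8.5,[2.5,-3.9,0],0.05],
    [8.5,[2.5,-3.9,0],0.05],
    [8.5,[2.5,-3.9,0],0],
    [8.5,[2.5,-3.9,0],0],
    [8.5,[2.5,-3.9,0],0],
    [8.5,[2.5,-3.9,0],0],
    [8.5,[2.5,-3.9,0],0]
  ],
  "grip_force": 40
}}

```text
clock: 1.35
position: [0.5104, 0.0726, 0.2385]
ee_rot: [0.52, -0.52, -0.479, 0.479]
contact_force: [-0.0, 1.2, -0.1]
width: 0.0849
```

Run:
```python
from h import *
s=manip.get_state();print(s['clock'],s['position'],s['ee_rot'])
snap('wrist','w1')
```

```text
1.35 [0.51036167 0.07262345 0.23849345] [ 0.52047232 -0.5202433  -0.47883792  0.47871675]
```

View pics/w1.png

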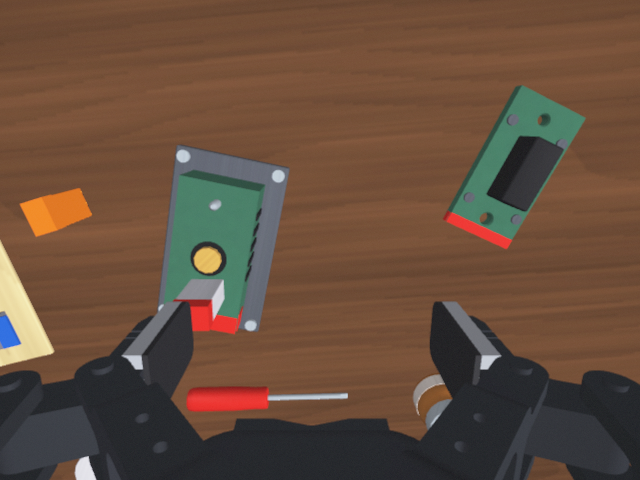

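The wrist view shows the lower half with the block at (200,305), the plunger (208,259) and the small dowel (215,204). The upper half is at (520,165), with holes at (544,119) and (486,217). I'll refit from this view.

Run:
```python
from h import *
snap('wrist','w2'); f='w2'; print(manip.get_state()['position'])
print('blocktop',rect(near(f,.112,.122,(.5,.65,-.12,.05))))
print('face any',rect(near(f,.053,.061,(.42,.7,-.15,.1),'green')))
print('plunger',rect(near(f,.061,.066,(.52,.58,-.05,.0))))
print('sm dowel',rect(near(f,.067,.076,(.48,.52,-.03,.01))))
print('baseplate',rect(near(f,.009,.0145,(.42,.72,-.15,.06))))
print('upper plate',rect(near(f,.009,.015,(.4,.65,.17,.4))))
print('boss',rect(near(f,.043,.049,(.4,.65,.17,.4))))
P=near(f,.058,.11,(.5,.65,-.12,.05));print('blk side',rect(P[(P[:,0]>.56)&(P[:,0]<.6)&(P[:,2]>.078)]))
P=near(f,.009,.015,(.4,.65,.17,.4),'red');print('red',P.mean(0))
```

```text
[0.51284149 0.06951604 0.23797333]
blocktop (array([577.1, -29.3]), array([31. , 21.8]), 84.6, 807)
face any (array([540.1, -22.2]), array([ 70.8, 123.8]), 73.4, 7840)
plunger (array([556.2, -22.9]), array([31.2, 37.5]), 70.6, 588)
sm dowel (array([498.4,  -9.5]), array([7. , 7.4]), 39.4, 73)
baseplate (array([588.7, -32. ]), array([123.8, 270.5]), 78.4, 6175)
upper plate (array([498.6, 270. ]), array([ 71.8, 140.8]), 60.7, 7438)
boss (array([498.4, 269.7]), array([28.7, 62.1]), 61.0, 2315)
blk side (array([570.6, -24.1]), array([36.5, 17.3]), 51.8, 727)
red [0.55535851 0.23731916 0.0121236 ]
```

Emit:
{"op": "arm_command", "data": {
  "commands": [
    [8.5,[2.2,-3.3,-1.0],0],
    [8.5,[2.2,-3.3,-2.0],0],
    [8.5,[2.1,-3.3,-2.0],0],
    [8.5,[0,0,-3.0],0],
    [8.5,[0,0,-3.0],0],
    [8.5,[0,0,-2.5],0],
    [8.5,[0,0,-0.5],0],
    [8.5,[0,0,0],0],
    [8.5,[0,0,0],0]
  ]
}}

```text
clock: 2.35
position: [0.5757, -0.0243, 0.0999]
ee_rot: [-0.52, 0.521, 0.48, -0.478]
contact_force: [0.3, 0.4, -0.9]
width: 0.0849
```

Run:
```python
from h import *
snap('wrist','w3');snap('side','s3');print(manip.get_state()['position'])
for f in('s3','w3'): print('blocktop',rect(near(f,.112,.122,(.55,.61,-.06,.01),'red')))
```

```text
[ 0.57597546 -0.02447898  0.10033028]
blocktop (array([577.2, -30. ]), array([34.3, 19.8]), 74.2, 87)
blocktop (array([577.7, -29.8]), array([30.7, 22. ]), 84.8, 3902)
```

View pics/w3.png

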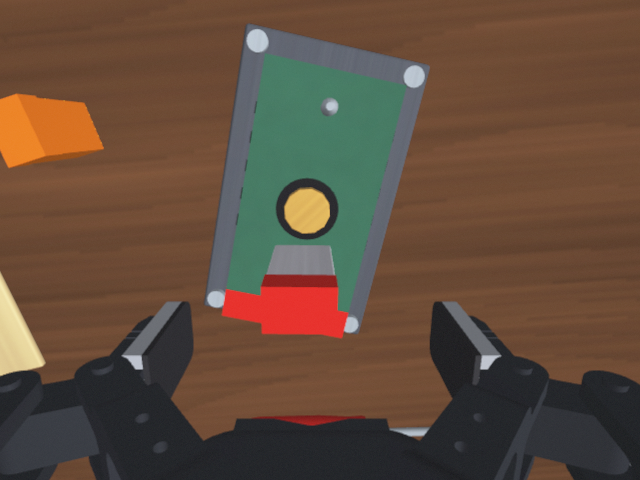

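View pics/s3.png

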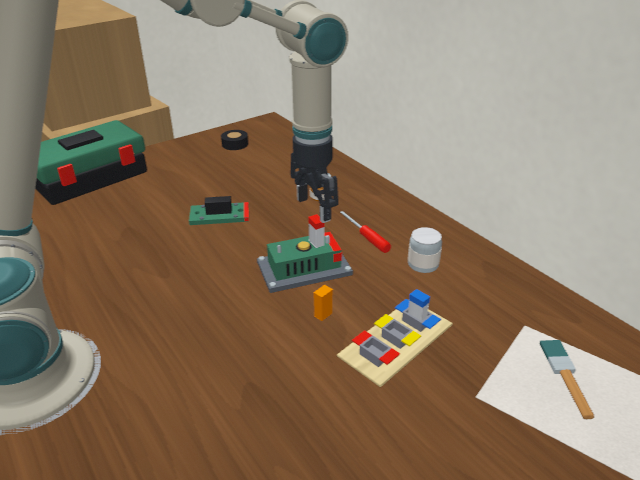

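The block sits between the open jaws, about 5 mm off centre (image x 299 against 311). I'll correct that, then close and lift.

Emit:
{"op": "arm_command", "data": {
  "commands": [
    [8.5,[0.2,-0.5,0],0],
    [8.5,[0,0,0],0],
    [2.0,[0,0,0],0],
    [2.0,[0,0,0],0],
    [2.0,[0,0,0],0],
    [2.0,[0,0,0],0],
    [2.0,[0,0,0],0],
    [2.0,[0,0,0],0],
    [2.0,[0,0,0],0],
    [2.0,[0,0,0],0]
  ],
  "grip_force": 40
}}

```text
clock: 3.45
position: [0.5768, -0.0296, 0.0986]
ee_rot: [0.52, -0.52, -0.479, 0.479]
contact_force: [1.3, -0.3, -0.6]
width: 0.0201
```

Emit:
{"op": "arm_command", "data": {
  "commands": [
    [2.0,[0,0,0.5],0],
    [2.0,[0,0,2.0],0],
    [2.0,[0,0,3.0],0],
    [2.0,[0,0,3.0],0],
    [2.0,[0,0,0],0]
  ]
}}

```text
clock: 3.95
position: [0.5799, -0.0301, 0.1887]
ee_rot: [-0.518, 0.523, 0.481, -0.477]
contact_force: [1.0, 0.2, 0.1]
width: 0.0203
```

Run:
```python
from h import *
snap('wrist','w4');snap('side','s4');s=manip.get_state();print(s['position'],s['ee_rot'],s['width'])
```

```text
[ 0.57713133 -0.02962515  0.18456419] [-0.51972777  0.52077268  0.47932979 -0.47845774] 0.01979655830779887
```

View pics/w4.png

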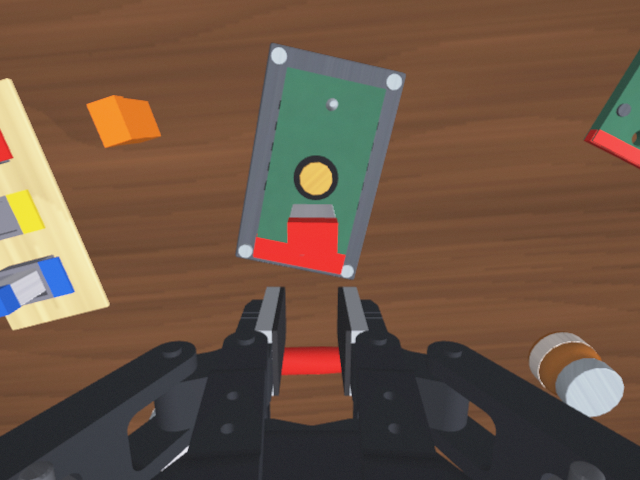

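View pics/s4.png

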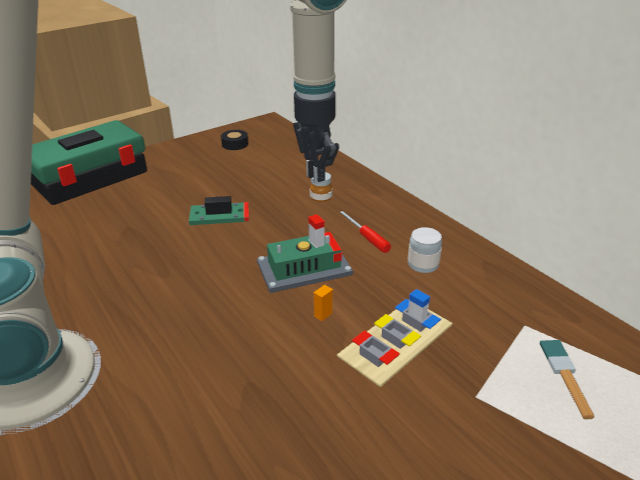

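The grasp missed. The fingers closed to 20 mm on nothing and the block still stands on the lower half. I'll measure where the fingertips really are.

Run:
```python
from h import *
print(manip.finger_overhang, [a for a in dir(manip) if a[0]!='_'])
for f in ('s3','s4'):
    d=pickle.load(open(f'pics/{f}.pkl','rb'));w=cloud(d)
    m=(w[...,2]>.07)&(w[...,2]<.35)&(abs(w[...,0]-.578)<.12)&(abs(w[...,1]+.03)<.1)
    dark=d['pixels'].max(-1)<90
    P=w[m&dark]; P=P[P[:,2].argsort()]; print(f,np.round(P[:14]*1000).tolist())
im=cv2.imread('pics/s3.png')[150:270,240:400];cv2.imwrite('pics/s3c.png',cv2.resize(im,None,fx=4,fy=4))
im=cv2.imread('pics/s4.png')[110:270,240:400];cv2.imwrite('pics/s4c.png',cv2.resize(im,None,fx=3,fy=3))
```

```text
0.017 ['MotionError', 'finger_overhang', 'get_image', 'get_state', 'sign_off']
s3 [[585.0, 18.0, 135.0], [577.0, 18.0, 135.0], [575.0, 18.0, 136.0], [584.0, 20.0, 136.0], [580.0, 18.0, 137.0], [578.0, 19.0, 137.0], [571.0, 19.0, 137.0], [585.0, 17.0, 138.0], [574.0, 20.0, 138.0], [580.0, 14.0, 138.0], [575.0, 17.0, 139.0], [571.0, 15.0, 139.0], [580.0, 18.0, 139.0], [585.0, 14.0, 139.0]]
s4 [[576.0, -19.0, 208.0], [573.0, -19.0, 209.0], [576.0, -18.0, 210.0], [571.0, -20.0, 211.0], [578.0, -22.0, 211.0], [577.0, -21.0, 212.0], [570.0, -17.0, 212.0], [580.0, -20.0, 212.0], [571.0, -19.0, 212.0], [572.0, -20.0, 213.0], [577.0, -20.0, 213.0], [576.0, -19.0, 213.0], [573.0, -20.0, 214.0], [580.0, -20.0, 214.0]]
```

View pics/s3c.png

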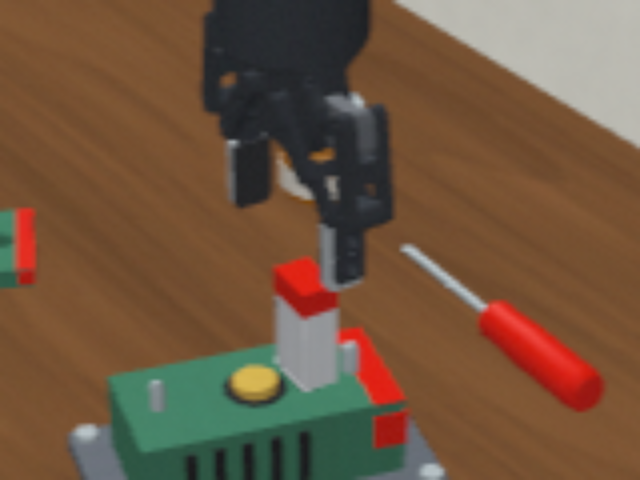

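Run:
```python
from h import *
for f,c in (('scene0',(.215,.533)),('side0',(.215,.533)),('s3',(.577,-.025)),('s4',(.577,-.03))):
    d=pickle.load(open(f'pics/{f}.pkl','rb'));w=cloud(d)
    z0=.16 if '0' in f else .121
    m=(w[...,2]>z0)&(w[...,2]<.4)&(abs(w[...,0]-c[0])<.07)&(abs(w[...,1]-c[1])<.07)
    v,u=np.where(m); o=w[m][:,2].argsort()[:10]
    print(f,[(u[i],v[i],np.round(w[v[i],u[i]]*1000).tolist()) for i in o])
d=pickle.load(open('pics/w4.pkl','rb'));print('cam pos',-d['R'].T@d['t'], d['R'][2])
w=cloud(d)
for u,v in((275,295),(350,295),(265,340),(355,345)): print(np.round(w[v,u]*1000))
d=pickle.load(open('pics/w3.pkl','rb'));w=cloud(d);print('cam pos',-d['R'].T@d['t'])
for u,v in((180,306),(440,306),(150,345),(475,345)): print(np.round(w[v,u]*1000))
```

```text
scene0 [(np.int64(393), np.int64(48), [194.0, 488.0, 244.0]), (np.int64(394), np.int64(49), [202.0, 485.0, 244.0]), (np.int64(426), np.int64(46), [230.0, 573.0, 245.0]), (np.int64(396), np.int64(49), [205.0, 489.0, 245.0]), (np.int64(425), np.int64(45), [225.0, 573.0, 246.0]), (np.int64(395), np.int64(49), [206.0, 485.0, 246.0]), (np.int64(425), np.int64(44), [220.0, 577.0, 246.0]), (np.int64(426), np.int64(45), [227.0, 575.0, 246.0]), (np.int64(427), np.int64(47), [239.0, 568.0, 247.0]), (np.int64(428), np.int64(47), [241.0, 570.0, 247.0])]
side0 [(np.int64(46), np.int64(107), [232.0, 576.0, 241.0]), (np.int64(45), np.int64(107), [230.0, 576.0, 242.0]), (np.int64(40), np.int64(122), [199.0, 491.0, 242.0]), (np.int64(38), np.int64(122), [195.0, 491.0, 243.0]), (np.int64(50), np.int64(106), [241.0, 572.0, 243.0]), (np.int64(41), np.int64(122), [200.0, 486.0, 243.0]), (np.int64(39), np.int64(122), [196.0, 488.0, 243.0]), (np.int64(43), np.int64(122), [203.0, 483.0, 243.0]), (np.int64(46), np.int64(106), [233.0, 576.0, 243.0]), (np.int64(45), np.int64(106), [231.0, 577.0, 243.0])]
s3 [(
[... 663 characters left out ...]
nt64(312), np.int64(177), [578.0, -20.0, 208.0]), (np.int64(319), np.int64(183), [575.0, -47.0, 208.0]), (np.int64(311), np.int64(177), [576.0, -19.0, 208.0]), (np.int64(313), np.int64(177), [579.0, -21.0, 209.0]), (np.int64(321), np.int64(182), [580.0, -47.0, 209.0]), (np.int64(310), np.int64(177), [573.0, -19.0, 209.0]), (np.int64(318), np.int64(182), [574.0, -45.0, 210.0]), (np.int64(322), np.int64(182), [580.0, -49.0, 210.0])]
cam pos [ 0.51004063 -0.02476977  0.35297736] [ 0.27592303 -0.02279016 -0.96090951]
[567. -42. 222.]
[569. -16. 223.]
[566. -42. 255.]
[569. -18. 255.]
cam pos [ 0.50708587 -0.01924245  0.26478542]
[560. -67. 143.]
[568.  19. 143.]
[561. -68. 167.]
[567.  20. 168.]
```

View pics/s4c.png

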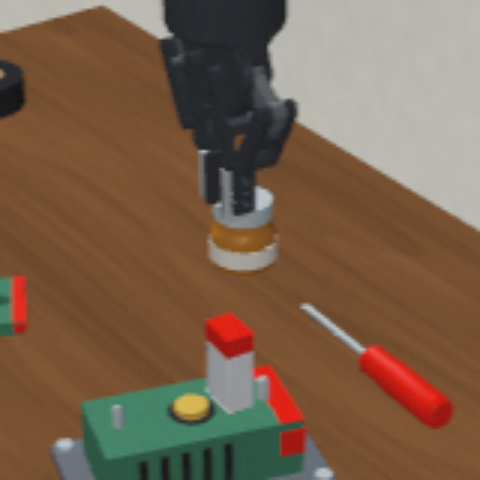

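The side and scene cameras agree that the fingertips are about 34 mm above the reported TCP when open, and about 22 mm above it when nearly shut. So the reported TCP z is roughly 40 mm lower than the described tool geometry implies, while x and y agree. I'll use the camera-measured tip height from here on. For tips at about 82 mm the reported z must be about 0.059, so I go down 12.5 cm.

Emit:
{"op": "arm_command", "data": {
  "commands": [
    [8.5,[0,0,0],0],
    [8.5,[0,0,0],0],
    [8.5,[0,0,0],0],
    [8.5,[0,0,0],0],
    [8.5,[0,0,0],0],
    [8.5,[0,0,-3.0],0],
    [8.5,[0,0,-3.0],0],
    [8.5,[0,0,-3.0],0],
    [8.5,[0,0,-2.0],0],
    [8.5,[0,0,-1.5],0],
    [8.5,[0,0,0],0],
    [8.5,[0,0,0],0]
  ]
}}

```text
clock: 5.25
position: [0.577, -0.0296, 0.0587]
ee_rot: [0.52, -0.52, -0.479, 0.479]
contact_force: [0.6, 1.4, 1.0]
width: 0.0856
```

Run:
```python
from h import *
snap('side','s5');s=manip.get_state();print(s['position'],s['contact_force'],s['width'])
im=cv2.imread('pics/s5.png')[150:300,240:400];cv2.imwrite('pics/s5c.png',cv2.resize(im,None,fx=4,fy=4))
```

```text
[ 0.57757063 -0.02969676  0.0593977 ] [ 0.32267456 -0.76383289  0.68378445] 0.08494299410767771
```

View pics/s5c.png

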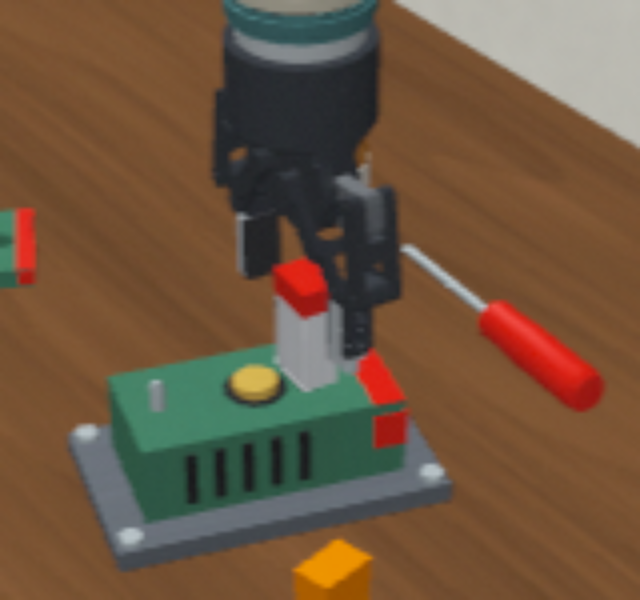

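The fingers now straddle the block, with the far pad at crop (258,245) and the near one at (352,330). I'll close and lift.

Emit:
{"op": "arm_command", "data": {
  "commands": [
    [2.0,[0,0,0],0],
    [2.0,[0,0,0],0],
    [2.0,[0,0,0],0],
    [2.0,[0,0,0],0],
    [2.0,[0,0,0],0],
    [2.0,[0,0,0],0],
    [2.0,[0,0,0],0],
    [2.0,[0,0,0.5],0],
    [2.0,[0,0,1.5],0],
    [2.0,[0,0,3.0],0],
    [2.0,[0,0,3.0],0],
    [2.0,[0,0,0],0]
  ]
}}

```text
clock: 6.5
position: [0.5796, -0.03, 0.1425]
ee_rot: [-0.518, 0.522, 0.481, -0.477]
contact_force: [0.8, -0.8, -1.1]
width: 0.0298
```

Run:
```python
from h import *
snap('wrist','w6');snap('side','s6');s=manip.get_state();print(s['position'],s['ee_rot'],s['contact_force'],s['width'])
im=cv2.imread('pics/s6.png')[110:260,240:400];cv2.imwrite('pics/s6c.png',cv2.resize(im,None,fx=4,fy=4))
```

```text
[ 0.57655701 -0.02956582  0.13856122] [ 0.52026638 -0.52026075 -0.47891103  0.47884848] [-0.75183608  0.578973   -1.9223973 ] 0.02915987893384704
```

View pics/s6c.png

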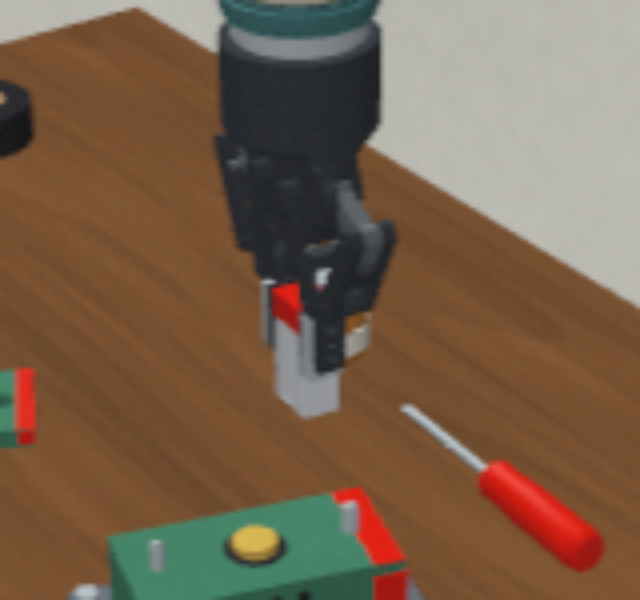

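View pics/w6.png

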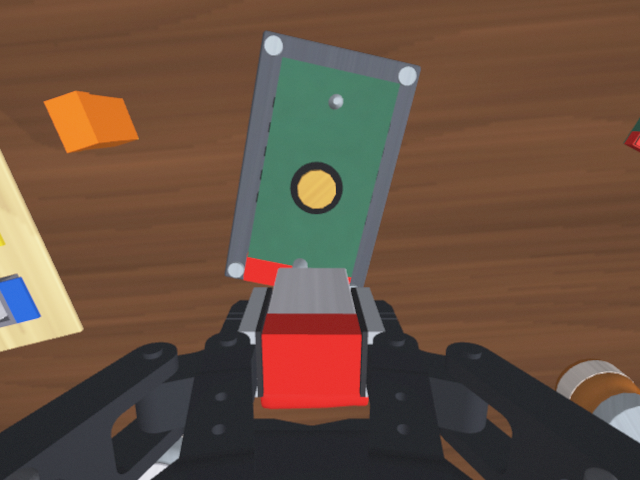

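Block held, width 29 mm. Now moving it above the red slot.

Emit:
{"op": "arm_command", "data": {
  "commands": [
    [2.0,[-0.5,-2.0,0],0.03],
    [2.0,[-1.0,-4.0,0],0.04],
    [2.0,[-1.0,-4.0,0],0.04],
    [2.0,[-1.0,-4.0,0],0.04],
    [2.0,[-1.0,-4.0,0],0.04],
    [2.0,[-1.0,-4.0,0],0.04],
    [2.0,[-1.0,-4.0,0],0.02],
    [2.0,[-0.4,-2.0,0],0],
    [2.0,[0,0,0],0],
    [2.0,[0,0,0],0],
    [2.0,[0,0,0],0]
  ]
}}

```text
clock: 7.7
position: [0.5073, -0.3079, 0.1375]
ee_rot: [-0.457, 0.455, 0.54, -0.54]
contact_force: [-0.2, -0.2, -0.4]
width: 0.0296
```

Run:
```python
from h import *
from scipy.spatial.transform import Rotation as Ro
snap('side','s7');snap('wrist','w7');snap('scene','c7');s=manip.get_state();q=s['ee_rot'];X=Ro.from_quat(np.r_[q[1:],q[0]]).as_matrix()[:,0]
print(s['position'],np.degrees(np.arctan2(X[1],X[0])),s['width'])
for f in('s7','w7','c7'):
    print(f,'blktop',rect(near(f,.185,.215,(.42,.6,-.38,-.2),'red')),'tabs',rect(near(f,.024,.031,(.42,.58,-.4,-.2),'red')))
    P=near(f,.12,.18,(.45,.57,-.36,-.25)); print(rect(P) if len(P) else None)
```

```text
[ 0.50794779 -0.3082257   0.13842958] 99.66989980761292 0.029752451764594463
s7 blktop (array([ 507., -308.]), array([21.9, 29.2]), 3.3, 172) tabs (array([ 507.9, -308.5]), array([35.5, 82. ]), 9.8, 279)
(array([ 507.8, -309.6]), array([24.6, 57.3]), 10.4, 516)
w7 blktop (array([ 508.3, -308.2]), array([22.2, 29.9]), 9.5, 7389) tabs (array([ 507. , -308.1]), array([34.2, 79.3]), 10.0, 2253)
(array([ 498.1, -309.8]), array([ 5.5, 56.9]), 9.6, 4578)
c7 blktop (array([ 510.6, -308. ]), array([25.1, 31. ]), 4.3, 218) tabs (array([ 509.6, -308.7]), array([35.6, 78.7]), 10.4, 229)
(array([ 512.5, -307.5]), array([19.4, 57. ]), 9.4, 427)
```

View pics/w7.png

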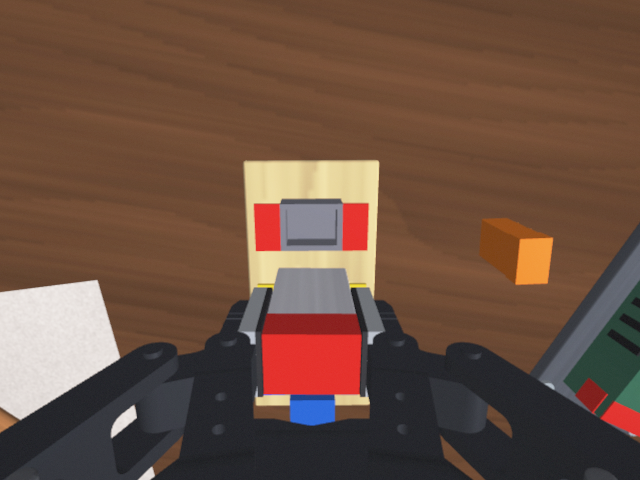

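View pics/s7.png

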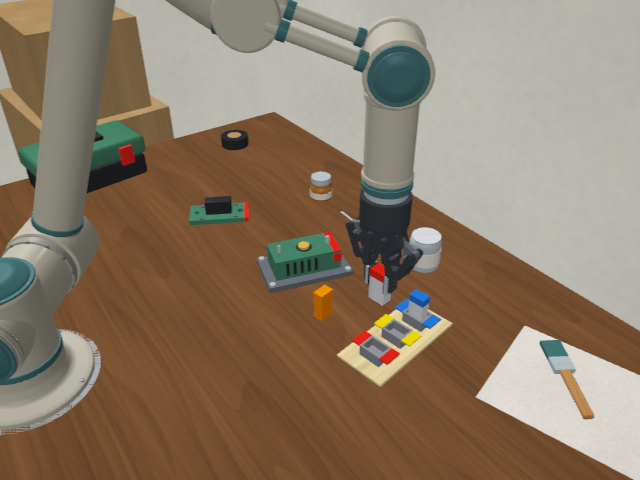

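The held block lines up with the slot within about 1 mm in all three cameras, and the yaw is 99.7 against 99.8 deg. Lowering it.

Emit:
{"op": "arm_command", "data": {
  "commands": [
    [2.0,[0,0,-2.5],0],
    [2.0,[0,0,-3.0],0],
    [2.0,[0,0,-3.0],0],
    [2.0,[0,0,-1.5],0],
    [2.0,[0,0,-0.8],0],
    [2.0,[0,0,-0.7],0],
    [2.0,[0,0,-0.5],0],
    [2.0,[0,0,-0.4],0],
    [2.0,[0,0,0],0],
    [2.0,[0,0,0],0]
  ]
}}

```text
clock: 8.85
position: [0.5081, -0.3098, 0.0151]
ee_rot: [-0.456, 0.457, 0.54, -0.54]
contact_force: [-0.5, 0.4, -1.4]
width: 0.0294
```

Run:
```python
from h import *
snap('side','s8');snap('wrist','w8');s=manip.get_state()
print(s['position'],s['contact_force'],s['width'])
P=near('w8',.06,.09,(.42,.6,-.38,-.2),'red');print(rect(P),P[:,2].mean(),np.median(P[:,2]))
im=cv2.imread('pics/s8.png')[250:400,310:470];cv2.imwrite('pics/s8c.png',cv2.resize(im,None,fx=4,fy=4))
```

```text
[ 0.50812796 -0.30989756  0.01515882] [-1.11166951  0.2472847  -1.27967493] 0.029080417627117265
(array([ 507. , -303.5]), array([23.8, 44.6]), 13.9, 7677) 0.07156530005776644 0.07281464287142754
```

View pics/s8c.png

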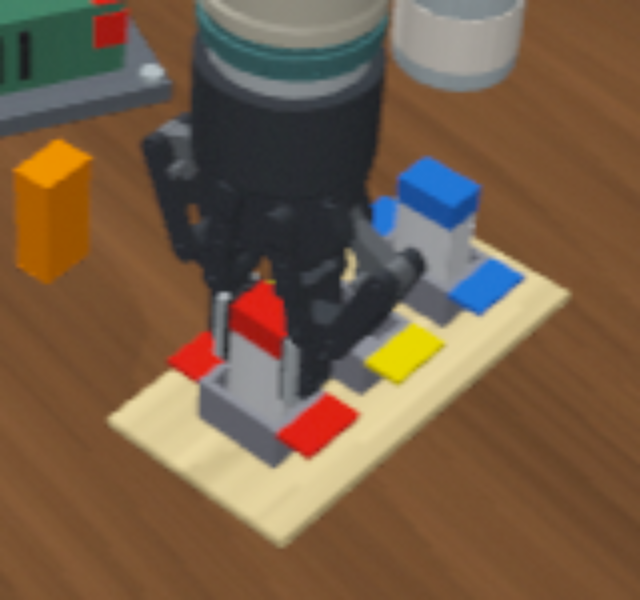

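The block is in the slot, about 3 mm above its floor. I'll set it down, release and rise.

Emit:
{"op": "arm_command", "data": {
  "commands": [
    [2.0,[0,0,-0.2],0],
    [2.0,[0,0,-0.2],0],
    [2.0,[0,0,0],0],
    [6.0,[0,0,0],0],
    [6.0,[0,0,0],0],
    [6.0,[0,0,0],0],
    [7.0,[0,0,0],0],
    [7.0,[0,0,0.5],0],
    [7.0,[0,0,2.0],0],
    [7.0,[0,0,3.0],0],
    [7.0,[0,0,4.0],0],
    [7.0,[0,0,4.0],0]
  ]
}}

```text
clock: 10.15
position: [0.5074, -0.3093, 0.1469]
ee_rot: [-0.457, 0.456, 0.54, -0.54]
contact_force: [0.6, -0.7, -0.6]
width: 0.0697
```

Run:
```python
from h import *
snap('side','s9');snap('wrist','w9');s=manip.get_state()
print(s['position'],s['width'],s['clock'])
for f in('s9','w9'):
    P=near(f,.06,.09,(.42,.6,-.38,-.2),'red');P=P[P[:,2]>.065];print(rect(P),np.median(P[:,2]))
im=cv2.imread('pics/s9.png')[250:400,310:470];cv2.imwrite('pics/s9c.png',cv2.resize(im,None,fx=4,fy=4))
# upper / lower refit
print('lower green',rect(near('w6',.053,.061,(.42,.7,-.15,.1),'green')))
```

```text
[ 0.51122431 -0.31219559  0.15223551] 0.07018889551427503 10.25
(array([ 509.6, -311.6]), array([21.6, 32.4]), 8.3, 189) 0.06935752888023976
(array([ 508.4, -309.8]), array([20.9, 29.7]), 9.4, 1512) 0.06995134939618211
lower green (array([540.8, -22.2]), array([ 70.1, 123.4]), 73.4, 19940)
```

View pics/s9c.png

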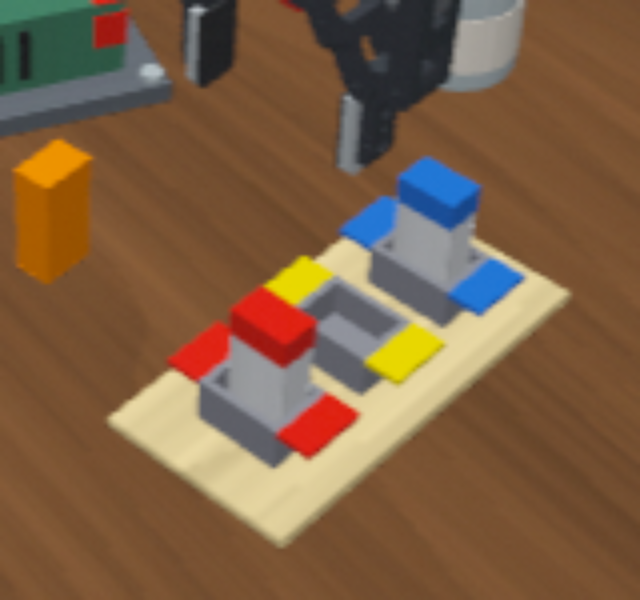

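The red block stands upright in its slot with its top at 70 mm, as it should be. The jaws are clear. Going to the upper half.

Emit:
{"op": "arm_command", "data": {
  "commands": [
    [7.0,[0,3.0,2.0],-0.05],
    [7.0,[0,4.8,0.5],-0.06],
    [7.0,[0,4.8,0],-0.06],
    [7.0,[0,4.8,0],-0.06],
    [7.0,[0,4.8,0],-0.06],
    [7.0,[0,4.8,0],-0.06],
    [7.0,[0,4.8,0],-0.06],
    [7.0,[0,4.8,0],-0.06],
    [7.0,[0,4.8,0],-0.06],
    [7.0,[0,4.8,0],-0.06],
    [7.0,[0,4.8,0],-0.06],
    [7.0,[-0.5,4.8,0],-0.025]
  ]
}}

```text
clock: 11.45
position: [0.5026, 0.2503, 0.1701]
ee_rot: [-0.61, 0.61, 0.358, -0.358]
contact_force: [0.9, -1.0, -0.1]
width: 0.0701
```

Emit:
{"op": "arm_command", "data": {
  "commands": [
    [7.0,[-0.4,2.0,-1],0],
    [7.0,[0,0,0],0],
    [7.0,[0,0,0],0],
    [7.0,[0,0,0],0]
  ]
}}

```text
clock: 11.85
position: [0.499, 0.2673, 0.1606]
ee_rot: [-0.61, 0.61, 0.358, -0.358]
contact_force: [0.2, -0.4, 0.6]
width: 0.0701
```

```bash
cat >> h.py <<'E'
from scipy.spatial.transform import Rotation as Ro
def st():
    s=manip.get_state();q=s['ee_rot'];X=Ro.from_quat(np.r_[q[1:],q[0]]).as_matrix()[:,0]
    print('pos',np.round(s['position']*1000,1),'az',round(np.degrees(np.arctan2(X[1],X[0])),2),'w',round(s['width']*1000,1),'F',np.round(s['contact_force'],1),'t',s['clock'])
E
python3 - <<'E'
from h import *
st();f='w10';snap('wrist',f);st()
print('upper plate',rect(near(f,.009,.015,(.4,.65,.17,.4))))
print('boss',rect(near(f,.043,.049,(.4,.65,.17,.4))))
print('lower',rect(near(f,.053,.061,(.42,.7,-.15,.1),'green')))
E
```

```text
pos [499.  267.3 160.6] az 60.86 w 70.1 F [ 0.2 -0.4  0.6] t 11.85
pos [499.2 267.2 160.8] az 60.82 w 69.7 F [0.1 0.3 0.4] t 11.9
upper plate (array([498.9, 269.8]), array([ 70.4, 140.3]), 60.8, 11458)
boss (array([498.2, 270.2]), array([28. , 61.5]), 60.9, 3219)
lower (array([538.9,  -2.9]), array([ 34.8, 111. ]), 74.2, 469)
```

View pics/w10.png

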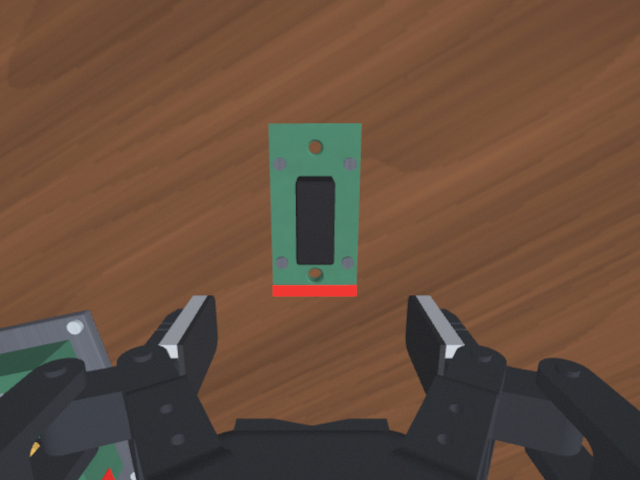

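The upper half's boss is at (498,270), yaw fits, and its holes show at (316,147) and (316,274) with the red end nearest the jaws. Descending.

Emit:
{"op": "arm_command", "data": {
  "commands": [
    [7.0,[-0.1,0.3,-2.0],0],
    [7.0,[0,0,-3.5],0],
    [7.0,[0,0,-3.5],0],
    [7.0,[0,0,-3.0],0],
    [7.0,[0,0,-2.0],0],
    [7.0,[0,0,-1.0],0],
    [7.0,[0,0,-0.8],0],
    [7.0,[0,0,0],0],
    [7.0,[0,0,0],0]
  ]
}}

```text
clock: 12.8
position: [0.4987, 0.2715, 0.0035]
ee_rot: [-0.61, 0.61, 0.359, -0.358]
contact_force: [0.1, 0.0, -0.4]
width: 0.0699
```

Run:
```python
from h import *
st();snap('side','s11')
w=cloud(pickle.load(open('pics/s11.pkl','rb')));p=pickle.load(open('pics/s11.pkl','rb'))['pixels']
m=(w[...,2]>.02)&(w[...,2]<.2)&(abs(w[...,0]-.498)<.07)&(abs(w[...,1]-.27)<.07)&(np.linalg.norm((w[...,:2]-[.4985,.27]),axis=-1)>.033)
P=w[m];print(np.round(P[P[:,2].argsort()[:8]]*1000).tolist())
im=cv2.imread('pics/s11.png')[120:250,150:310];cv2.imwrite('pics/s11c.png',cv2.resize(im,None,fx=4,fy=4))
```

```text
pos [498.7 271.5   3.5] az 60.88 w 69.9 F [ 0.1  0.  -0.4] t 12.8
[[520.0, 242.0, 20.0], [523.0, 247.0, 22.0], [518.0, 242.0, 24.0], [520.0, 241.0, 24.0], [519.0, 243.0, 26.0], [515.0, 240.0, 29.0], [518.0, 242.0, 29.0], [520.0, 240.0, 30.0]]
```

View pics/s11c.png

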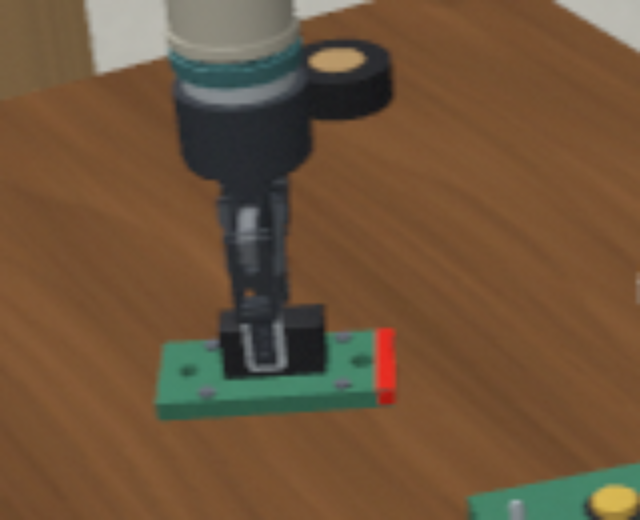

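Run:
```python
from h import *
w=cloud(pickle.load(open('pics/s11.pkl','rb')))
a=np.radians(60.9);d=w[...,:2]-[.4985,.27];jy=d@[np.cos(a),np.sin(a)];jx=d@[np.sin(a),-np.cos(a)]
m=(w[...,2]>.016)&(w[...,2]<.2)&(abs(jx)<.014)&(abs(jy)>.02)&(abs(jy)<.06)
P=np.c_[jx[m],jy[m],w[...,2][m]]*1000;print(np.round(P[P[:,2].argsort()[:12]]).tolist())
```

```text
[[4.0, -38.0, 32.0], [1.0, -39.0, 32.0], [-6.0, -38.0, 33.0], [6.0, -41.0, 33.0], [9.0, 36.0, 34.0], [-1.0, -42.0, 34.0], [-8.0, -41.0, 35.0], [11.0, -35.0, 35.0], [4.0, -40.0, 36.0], [2.0, -40.0, 36.0], [-3.0, -44.0, 36.0], [11.0, -41.0, 36.0]]
```

Emit:
{"op": "arm_command", "data": {
  "commands": [
    [7.0,[0,-0.1,-0.5],0],
    [7.0,[0,0,-0.3],0],
    [7.0,[0,0,0],0],
    [1.5,[0,0,0],0],
    [1.5,[0,0,0],0],
    [1.5,[0,0,0],0],
    [1.5,[0,0,0],0],
    [1.5,[0,0,0],0],
    [1.5,[0,0,0],0],
    [1.5,[0,0,0],0],
    [1.5,[0,0,0],0]
  ],
  "grip_force": 80
}}

```text
clock: 13.95
position: [0.498, 0.2706, -0.005]
ee_rot: [0.61, -0.61, -0.359, 0.358]
contact_force: [-1.5, 0.2, 5.2]
width: 0.0267
```

Run:
```python
from h import *
st();snap('wrist','w12');snap('side','s12');st()
print(rect(near('w12',.009,.015,(.4,.65,.17,.4))))
im=cv2.imread('pics/s12.png')[120:250,150:310];cv2.imwrite('pics/s12c.png',cv2.resize(im,None,fx=4,fy=4))
```

```text
pos [498.  270.6  -5. ] az 60.9 w 26.7 F [-1.5  0.2  5.2] t 13.95
pos [498.  270.6  -5. ] az 60.9 w 26.8 F [-1.5 -0.3  4.7] t 14.05
(array([491.7, 273.4]), array([ 70.6, 123.6]), 60.9, 26640)
```

View pics/s12c.png

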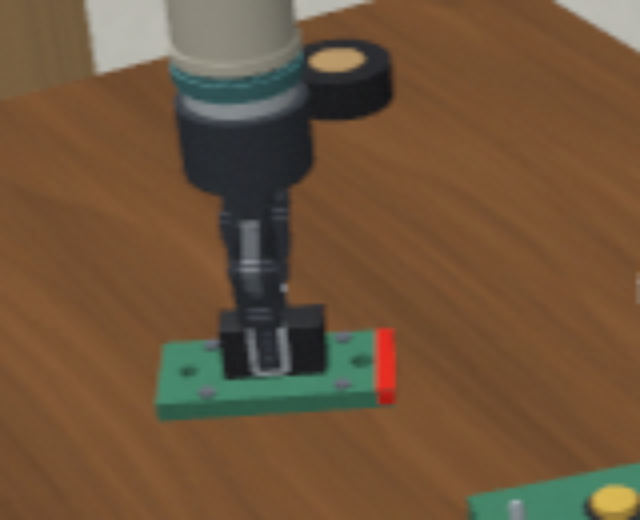

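View pics/w12.png

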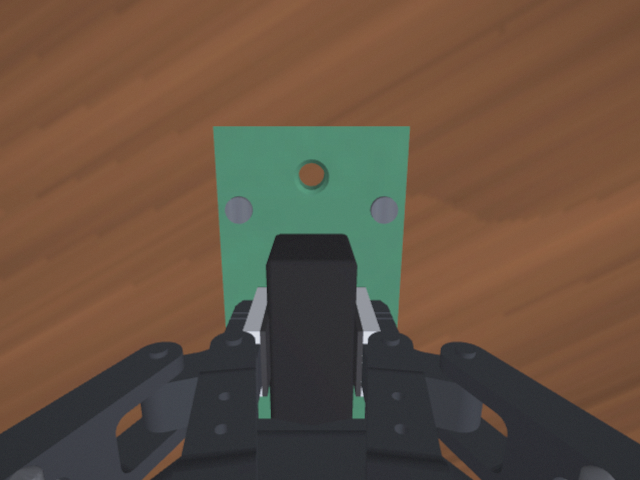

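Gripped. I'll lift and check that it hangs level.

Emit:
{"op": "arm_command", "data": {
  "commands": [
    [1.5,[0,0,0.5],0],
    [1.5,[0,0,1.5],0],
    [1.5,[0,0,3.0],0],
    [1.5,[0,0,3.5],0],
    [1.5,[0,0,3.0],0],
    [1.5,[0,0,0],0],
    [1.5,[0,0,0],0]
  ]
}}

```text
clock: 14.75
position: [0.4973, 0.2701, 0.1091]
ee_rot: [0.61, -0.61, -0.358, 0.359]
contact_force: [-0.9, 0.3, -3.1]
width: 0.0268
```

Run:
```python
from h import *
st();snap('wrist','w13');snap('side','s13');snap('scene','c13')
for f in('w13','s13','c13'):
    P=near(f,.10,.14,(.4,.62,.17,.37),'green');z=P[:,2]
    A=np.c_[P[:,:2]-[.4985,.27],np.ones(len(P))]
    P=P[abs(z-np.median(z))<.008];A=np.c_[P[:,:2]-[.4985,.27],np.ones(len(P))];print(f,np.linalg.lstsq(A,P[:,2],rcond=None)[0].round(4),rect(P))
im=cv2.imread('pics/s13.png')[80:250,150:310];cv2.imwrite('pics/s13c.png',cv2.resize(im,None,fx=3.5,fy=3.5))
```

```text
pos [497.3 270.1 109.1] az 60.9 w 26.8 F [-0.9  0.3 -3.1] t 14.75
w13 [-0.0013  0.0003  0.1257] (array([491. , 272.7]), array([ 70.1, 123.1]), 60.8, 25128)
s13 [0.02   0.0388 0.1234] (array([492.7, 270. ]), array([ 76.9, 127. ]), 60.0, 687)
c13 [-0.0005  0.0034  0.1235] (array([494.2, 270.2]), array([ 70.3, 128.6]), 60.9, 465)
```

View pics/s13c.png

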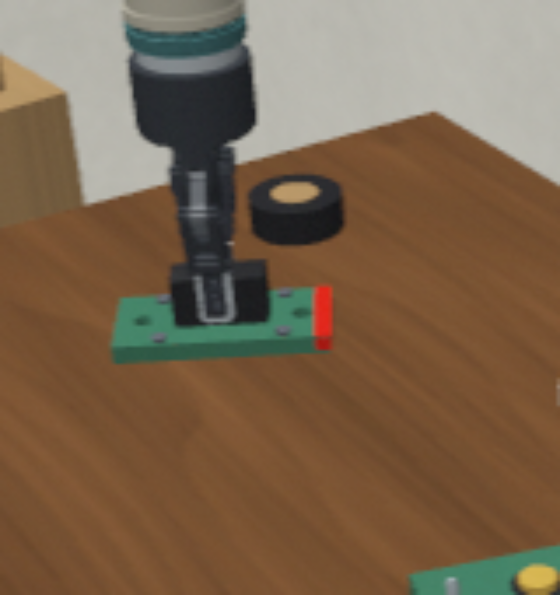

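Level, with its underside at about 113 mm. Carrying it over the lower half.

Emit:
{"op": "arm_command", "data": {
  "commands": [
    [1.5,[0.4,-2.0,0],0.02],
    [1.5,[0.8,-4.5,0],0.04],
    [1.5,[0.8,-4.5,0],0.04],
    [1.5,[0.8,-4.5,0],0.04],
    [1.5,[0.8,-4.5,0],0.04],
    [1.5,[0.8,-4.5,0],0.04],
    [1.5,[0.5,-3.0,0],0],
    [1.5,[0.3,-2.0,0],0],
    [1.5,[0,0,0],0],
    [1.5,[0,0,0],0],
    [1.5,[0,0,0],0]
  ]
}}

```text
clock: 16.0
position: [0.5489, -0.0235, 0.1087]
ee_rot: [0.567, -0.566, -0.423, 0.424]
contact_force: [-0.3, 0.5, -3.2]
width: 0.0265
```

Run:
```python
from h import *
st();snap('wrist','w14');snap('side','s14');snap('scene','c14');st()
for f in('w14','s14','c14'):
    print(f,'up',rect(near(f,.118,.132,(.42,.7,-.15,.1),'green')),'low',rect(near(f,.053,.061,(.42,.7,-.15,.1),'green')))
print('w6 dowel s',rect(near('w6',.070,.076,(.48,.52,-.03,.01))))
for f in ('w9','c13','s13','w4','w6'):
    print(f,'low',rect(near(f,.054,.060,(.42,.7,-.15,.1))),'dS',near(f,.070,.077,(.48,.52,-.03,.01)).mean(0).round(4),'dB',near(f,.070,.077,(.58,.62,-.06,-.02)).mean(0).round(4))
im=cv2.imread('pics/s14.png')[100:300,200:440];cv2.imwrite('pics/s14c.png',cv2.resize(im,None,fx=3,fy=3))
im=cv2.imread('pics/c14.png')[140:310,210:390];cv2.imwrite('pics/c14c.png',cv2.resize(im,None,fx=3.5,fy=3.5))
```

```text
pos [548.9 -23.5 108.7] az 73.55 w 26.5 F [-0.3  0.5 -3.2] t 16.0
pos [549.4 -23.4 109.4] az 73.6 w 26.7 F [-0.2  0.4 -2.3] t 16.15
w14 up (array([542. , -22.2]), array([ 70.2, 123.4]), 73.5, 25306) low (array([496.6,  -9.8]), array([67.6, 31.3]), 73.5, 470)
s14 up (array([545.5, -24.4]), array([ 76.3, 129.2]), 72.8, 973) low (array([548.3, -25.6]), array([ 75.6, 136.9]), 73.8, 1056)
c14 up (array([547. , -23.5]), array([ 69.9, 127.5]), 74.0, 626) low (array([550.5, -25.5]), array([ 70. , 142.6]), 73.3, 555)
w6 dowel s (array([498.7,  -9.5]), array([7.2, 7. ]), 89.2, 132)
w9 low (array([584.6, -63.4]), array([58. , 24.6]), 21.0, 1225) dS [nan nan nan] dB [nan nan nan]
c13 low (array([550.1, -25.2]), array([ 70.7, 145.1]), 73.5, 1404) dS [ 0.5029 -0.0111  0.0714] dB [ 0.6019 -0.0403  0.0726]
s13 low (array([549.7, -27. ]), array([ 75.2, 140.4]), 73.8, 1197) dS [ 0.4996 -0.0139  0.0719] dB [ 0.599 -0.043  0.072]
w4 low (array([548.6, -24.4]), array([ 70.3, 140.1]), 73.4, 14895) dS [ 0.4987 -0.0099  0.0718] dB [nan nan nan]
w6 low (array([548.5, -24.5]), array([ 70.3, 140.1]), 73.5, 21942) dS [ 0.4988 -0.0097  0.0718] dB [ 0.5944 -0.0392  0.0707]<stdin>:7: RuntimeWarning: Mean of empty slice.
  ret = um.true_divide(
```

View pics/s14c.png

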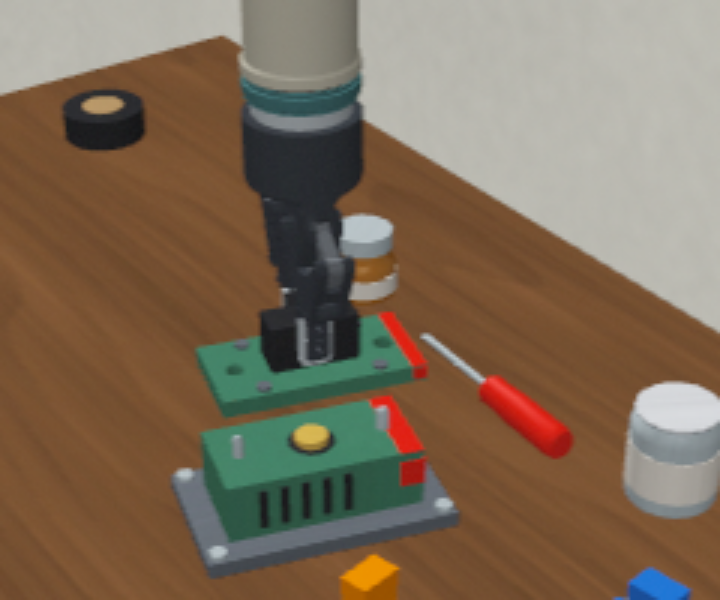

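View pics/c14c.png

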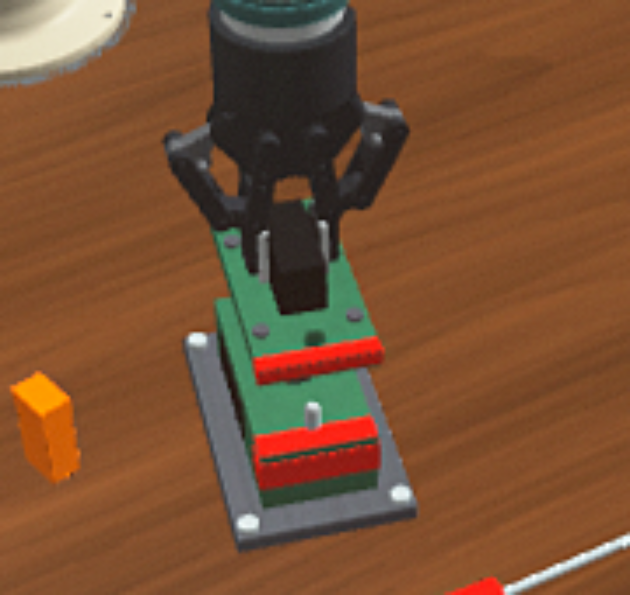

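View pics/w14.png

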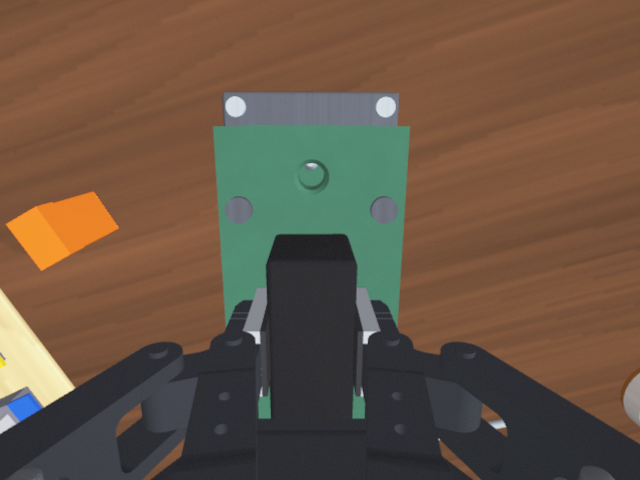

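Levels and orientation look right, with the red end over the red end. To fine-align, I'll compare the hole and dowel centres within each camera.

Run:
```python
import cv2,numpy as np
def crop(f,u,v,r,k):
    im=cv2.imread(f'pics/{f}.png')[v-r:v+r,u-r:u+r]; return cv2.resize(im,(k,k),interpolation=cv2.INTER_CUBIC)
a=np.hstack([crop('w14',312,175,25,390),crop('w6',336,101,25,390)])
cv2.imwrite('pics/z1.png',a)
b=np.hstack([crop('s14',278,223,12,260),crop('s14',327,214,12,260),crop('c14',300,236,12,260)])
c=np.hstack([crop('s14',279,248,12,260),crop('s14',327,240,12,260),crop('c14',300,258,12,260)])
cv2.imwrite('pics/z2.png',np.vstack([b,c]))
```

```text
(no output)
```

View pics/z1.png

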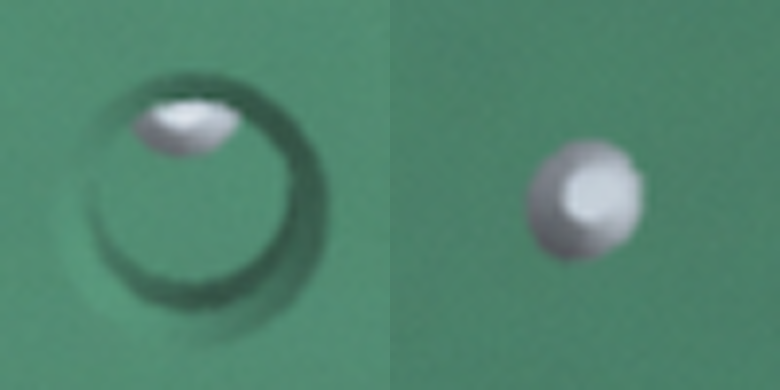

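View pics/z2.png

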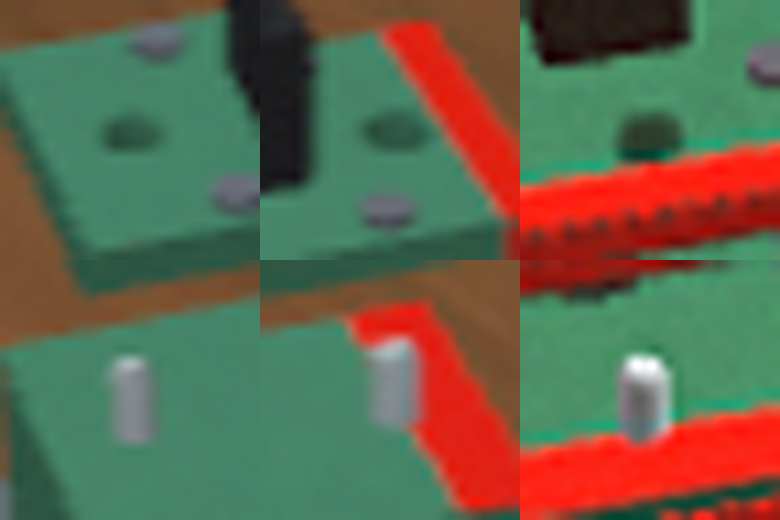

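Run:
```python
from h import *
def bp(f,u,v,z):
    d=pickle.load(open(f'pics/{f}.pkl','rb'));r=np.linalg.inv(d['intrinsics'])@[u,v,1];r=d['R'].T@r;c=-d['R'].T@d['t'];return ((c+r*(z-c[2])/r[2])*1000).round(1)[:2]
zt=.125
a=np.radians(-16.45);D=np.array([np.cos(a),np.sin(a)])*52
def cmp(n,h,d): print(n,'hole',h,'dowel',d,'move',(d-h).round(1))
cmp('w small',bp('w14',311.6,176.7,.1257),bp('w6',338.2,101.0,.073))
print('bottom rim',bp('w14',311.7,175.6,.1137))
cmp('s small',bp('s14',278.2,223.2,zt),bp('s14',279.1,245.4,.073))
cmp('s big',bp('s14',327.6,214.0,zt),bp('s14',327.7,235.8,.073))
cmp('c big',bp('c14',300.0,236.9,zt),bp('c14',299.5,255.4,.073))
print(D)
```

```text
w small hole [500.   -9.5] dowel [499.2  -8.8] move [-0.8  0.7]
bottom rim [501.   -9.7]
s small hole [501.1 -10.8] dowel [499.2 -13. ] move [-1.9 -2.2]
s big hole [600.4 -40.6] dowel [599.3 -42.7] move [-1.1 -2.1]
c big hole [603.1 -38. ] dowel [601.1 -39.1] move [-2.  -1.1]
[ 49.87149543 -14.72528245]
```

The cameras agree on about -1.5 mm in x, but in y they give between +0.7 and -2.1. I'll lower to just above the dowel tips, where parallax is small, and compare again.

Emit:
{"op": "arm_command", "data": {
  "commands": [
    [1.5,[-0.15,-0.05,-1.0],0],
    [1.5,[0,0,-1.5],0],
    [1.5,[0,0,-0.8],0],
    [1.5,[0,0,0],0],
    [1.5,[0,0,0],0]
  ]
}}

```text
clock: 16.65
position: [0.5483, -0.0249, 0.0765]
ee_rot: [0.567, -0.566, -0.423, 0.423]
contact_force: [0.0, -0.6, -2.1]
width: 0.0267
```

Run:
```python
from h import *
st();snap('wrist','w15');snap('side','s15');snap('scene','c15');st()
for f in('w15','c15'):
    P=near(f,.08,.10,(.42,.7,-.15,.1),'green');print(f,np.median(P[:,2]))
def crop(f,u,v,r,k):
    im=cv2.imread(f'pics/{f}.png')[v-r:v+r,u-r:u+r]; return cv2.resize(im,(k,k),interpolation=cv2.INTER_CUBIC)
cv2.imwrite('pics/z3.png',np.hstack([crop('w15',312,175,25,400),crop('w15',320,240,200,400)]))
im=cv2.imread('pics/s15.png')[190:270,240:360];cv2.imwrite('pics/z4.png',cv2.resize(im,None,fx=6,fy=6,interpolation=cv2.INTER_CUBIC))
im=cv2.imread('pics/c15.png')[190:300,240:360];cv2.imwrite('pics/z5.png',cv2.resize(im,None,fx=5,fy=5,interpolation=cv2.INTER_CUBIC))
```

```text
pos [548.3 -24.9  76.5] az 73.52 w 26.7 F [ 0.  -0.6 -2.1] t 16.65
pos [548.9 -25.2  77.2] az 73.51 w 26.8 F [-0.6 -0.  -2.1] t 16.8
w15 0.09314799159672163
c15 0.09379912708268409
```

View pics/z3.png

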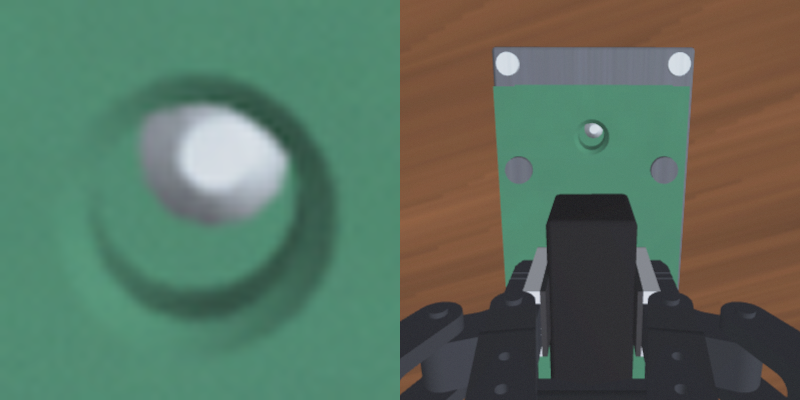

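View pics/z4.png

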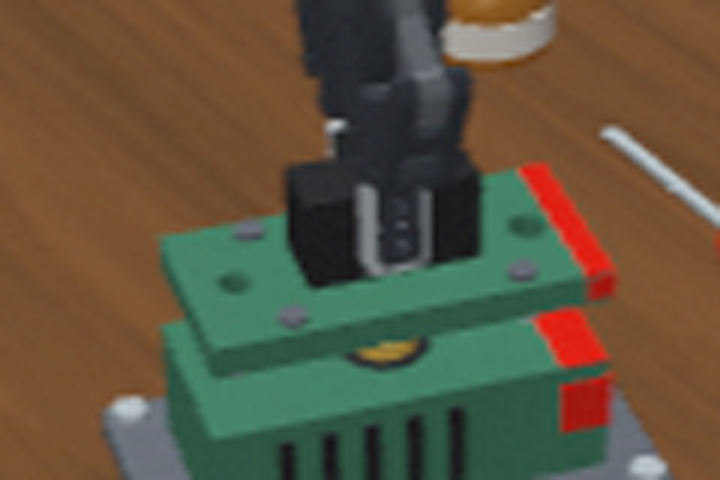

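View pics/z5.png

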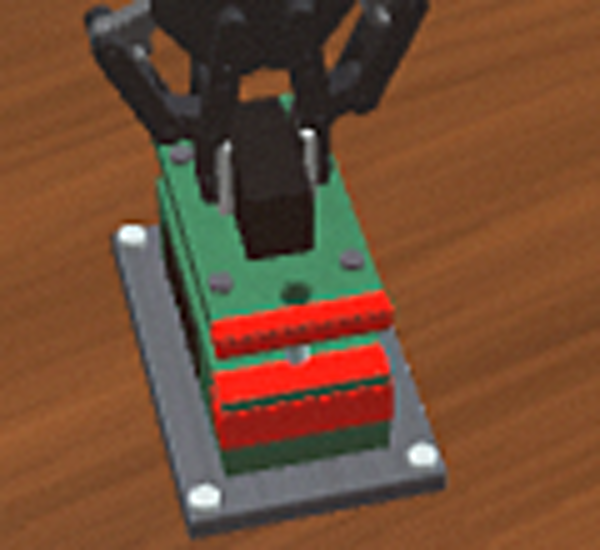

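Run:
```python
from h import *
def bp(f,u,v,z):
    d=pickle.load(open(f'pics/{f}.pkl','rb'));r=np.linalg.inv(d['intrinsics'])@[u,v,1];r=d['R'].T@r;c=-d['R'].T@d['t'];return ((c+r*(z-c[2])/r[2])*1000).round(1)[:2]
print('top',bp('w15',287+195/8,150+211/8,.0931),'bot',bp('w15',311.4,175.4,.0811),'tip',bp('w15',313.5,169.6,.073))
# side: small hole crop (234,282), big (526,225) scale 6 origin (240,190)
z=.0932
print('side small',bp('s15',240+234/6,190+282/6,z),'big',bp('s15',240+526/6,190+225/6,z),'dowels(s14)',[499.2,-13.0],[599.3,-42.7])
print('scene big',bp('c15',240+296/5,190+292/5,z),'dowel',[601.1,-39.1])
# corners bottom edge side by side: scene plates
for f in('s13','s6','c13'):
  pass
```

```text
top [499.3 -11. ] bot [500.3 -11.2] tip [499.1 -10. ]
side small [500.2 -12.7] big [599.6 -42. ] dowels(s14) [499.2, -13.0] [599.3, -42.7]
scene big [601.5 -39.5] dowel [601.1, -39.1]
```

The residual is now about 0.6 mm in x and a few tenths in y, well within the 3 mm that the taper and play can catch. Going on to the dowels slowly.

Emit:
{"op": "arm_command", "data": {
  "commands": [
    [1.5,[-0.06,0.02,-0.3],0],
    [1.5,[0,0,-0.3],0],
    [1.5,[0,0,-0.2],0],
    [1.5,[0,0,-0.2],0],
    [1.5,[0,0,-0.2],0],
    [1.5,[0,0,0],0],
    [1.5,[0,0,0],0]
  ]
}}

```text
clock: 17.5
position: [0.5477, -0.0249, 0.0646]
ee_rot: [0.567, -0.566, -0.423, 0.423]
contact_force: [-0.3, -0.4, -3.5]
width: 0.0269
```

Run:
```python
from h import *
st();snap('wrist','w16');snap('side','s16');st()
P=near('w16',.06,.10,(.42,.7,-.15,.1),'green');print(np.median(P[:,2]))
def crop(f,u,v,r,k):
    im=cv2.imread(f'pics/{f}.png')[v-r:v+r,u-r:u+r]; return cv2.resize(im,(k,k),interpolation=cv2.INTER_CUBIC)
im=cv2.imread('pics/s16.png')[200:280,250:350];im=cv2.resize(im,(500,400),interpolation=cv2.INTER_CUBIC)
cv2.imwrite('pics/z6.png',np.hstack([crop('w16',312,175,25,300),im[:300]]))
```

```text
pos [547.7 -24.9  64.6] az 73.51 w 26.9 F [-0.3 -0.4 -3.5] t 17.5
pos [547.8 -24.9  64.7] az 73.51 w 27.1 F [-0.1  0.4 -2.6] t 17.6
0.08120821745912718
```

View pics/z6.png

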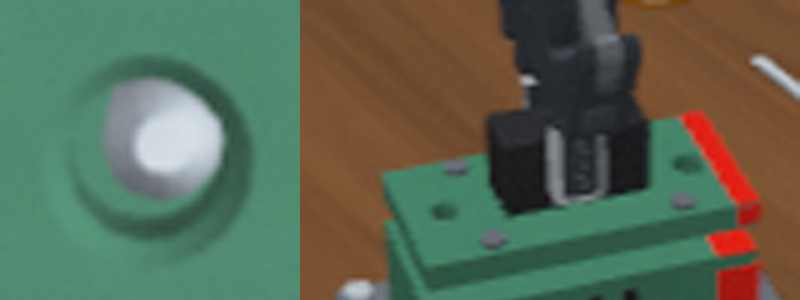

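The dowel tip is inside the small hole, off centre by about 0.8 mm toward +y, with no contact force. I'll nudge it and keep descending to first contact with the plunger.

Emit:
{"op": "arm_command", "data": {
  "commands": [
    [1.5,[0.01,0.07,0],0],
    [1.5,[0,0,-0.2],0],
    [1.5,[0,0,-0.2],0],
    [1.5,[0,0,-0.2],0],
    [1.5,[0,0,-0.1],0],
    [1.5,[0,0,0],0],
    [1.5,[0,0,0],0]
  ]
}}

```text
clock: 18.3
position: [0.5477, -0.0242, 0.0579]
ee_rot: [0.567, -0.566, -0.423, 0.423]
contact_force: [-1.7, 0.1, 0.6]
width: 0.0269
```

Run:
```python
from h import *
st();snap('wrist','w17');snap('side','s17');snap('scene','c17');st()
P=near('w17',.06,.10,(.42,.7,-.15,.1),'green');print(np.median(P[:,2]))
def crop(f,u,v,r,k):
    im=cv2.imread(f'pics/{f}.png')[v-r:v+r,u-r:u+r]; return cv2.resize(im,(k,k),interpolation=cv2.INTER_CUBIC)
im=cv2.imread('pics/s17.png')[200:260,250:350];im=cv2.resize(im,(500,300),interpolation=cv2.INTER_CUBIC)
cv2.imwrite('pics/z7.png',np.hstack([crop('w17',312,175,25,300),im]))
```

```text
pos [547.7 -24.2  57.9] az 73.51 w 26.9 F [-1.7  0.1  0.6] t 18.3
pos [547.7 -24.2  57.8] az 73.51 w 26.9 F [-2.1  0.4  1.7] t 18.45
0.07460069000031083
```

View pics/z7.png

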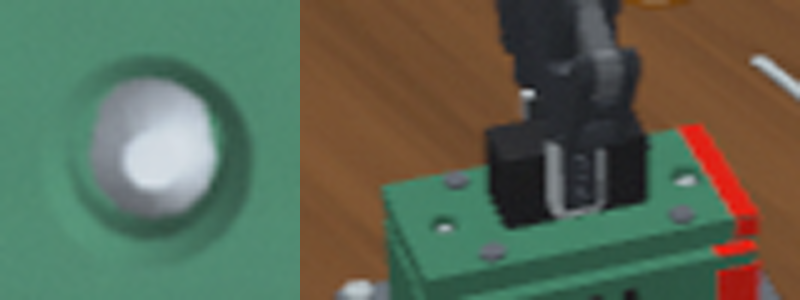

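Both dowel tips show in their holes, and the plunger has just been met. Pressing down in small steps.

Emit:
{"op": "arm_command", "data": {
  "commands": [
    [1.5,[-0.03,0,-0.15],0],
    [1.5,[0,0,-0.15],0],
    [1.5,[0,0,-0.15],0],
    [1.5,[0,0,-0.1],0],
    [1.5,[0,0,0],0],
    [1.5,[0,0,0],0]
  ]
}}

```text
clock: 19.05
position: [0.5477, -0.0242, 0.0527]
ee_rot: [-0.566, 0.567, 0.423, -0.423]
contact_force: [-2.3, 0.9, 6.6]
width: 0.0265
```

Run:
```python
from h import *
st();snap('wrist','w18');st()
P=near('w18',.06,.10,(.42,.7,-.15,.1),'green');print(np.median(P[:,2]))
```

```text
pos [547.7 -24.2  52.7] az 73.51 w 26.5 F [-2.3  0.9  6.6] t 19.05
pos [547.7 -24.2  52.7] az 73.51 w 26.7 F [-1.9  0.8  7.3] t 19.1
0.06932889765390941
```

Emit:
{"op": "arm_command", "data": {
  "commands": [
    [1.5,[0,0,-0.1],0],
    [1.5,[0,0,-0.1],0],
    [1.5,[0,0,0],0],
    [1.5,[0,0,0],0]
  ]
}}

```text
clock: 19.5
position: [0.5477, -0.0242, 0.052]
ee_rot: [-0.566, 0.567, 0.423, -0.423]
contact_force: [-3.2, 1.7, 13.6]
width: 0.0268
```

Run:
```python
from h import *
st();snap('wrist','w19');snap('side','s19');snap('scene','c19');st()
P=near('w19',.06,.10,(.42,.7,-.15,.1),'green');print(np.median(P[:,2]))
def crop(f,u,v,r,k):
    im=cv2.imread(f'pics/{f}.png')[v-r:v+r,u-r:u+r]; return cv2.resize(im,(k,k),interpolation=cv2.INTER_CUBIC)
im=cv2.imread('pics/s19.png')[200:290,250:360];im=cv2.resize(im,(440,360),interpolation=cv2.INTER_CUBIC)
cv2.imwrite('pics/z8.png',np.hstack([crop('w19',312,175,25,360),im]))
for f in('s19','w19'):
    P=near(f,.06,.09,(.42,.6,-.38,-.2),'red');P=P[P[:,2]>.065];print(f,len(P) and (rect(P),np.median(P[:,2])))
```

```text
pos [547.7 -24.2  52. ] az 73.51 w 26.8 F [-3.2  1.7 13.6] t 19.5
pos [547.7 -24.2  52. ] az 73.52 w 26.7 F [-3.6  0.5 14.2] t 19.65
0.06863663424873181
s19 ((array([ 509.2, -311. ]), array([22.9, 31.7]), 11.5, 190), np.float64(0.06926294144635682))
w19 0
```

View pics/z8.png

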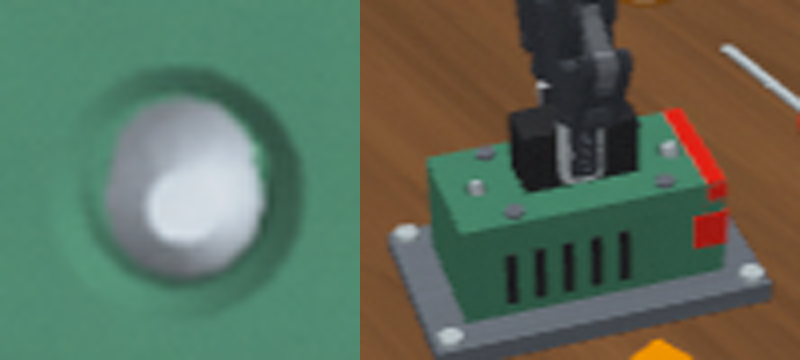

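View pics/s19.png

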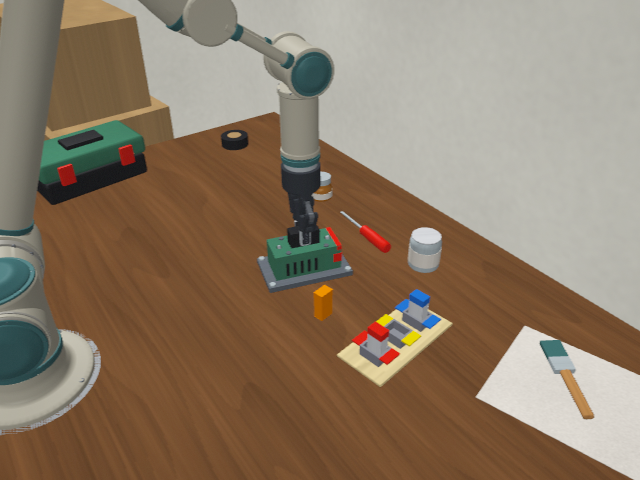

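The joint looks closed, with the plate top at 68.6–69 mm, both tips showing and the force now rising against a stop. I'll add a small extra press for margin and check that it holds steady.

Emit:
{"op": "arm_command", "data": {
  "commands": [
    [1.5,[0,0,-0.1],0],
    [1.5,[0,0,0],0],
    [1.5,[0,0,0],0],
    [1.5,[0,0,0],0],
    [1.5,[0,0,0],0],
    [1.5,[0,0,0],0]
  ]
}}

```text
clock: 20.25
position: [0.5477, -0.0242, 0.0519]
ee_rot: [-0.566, 0.567, 0.424, -0.423]
contact_force: [-5.7, 1.3, 21.8]
width: 0.0268
```

Run:
```python
from h import *
st();snap('wrist','w20');st()
P=near('w20',.06,.10,(.42,.7,-.15,.1),'green');print(np.median(P[:,2]))
A=np.c_[P[:,:2],np.ones(len(P))];print(np.linalg.lstsq(A,P[:,2],rcond=None)[0].round(4))
```

```text
pos [547.7 -24.2  51.9] az 73.52 w 26.8 F [-5.7  1.3 21.8] t 20.25
pos [547.7 -24.2  51.9] az 73.52 w 26.8 F [-5.9  0.9 20.6] t 20.3
0.06862983404153958
[0.0026 0.0018 0.0674]
```

Another 1 mm of command added 7 N and moved it only 0.1 mm, so the joint is hard closed, level and steady. Handing in.

```bash
python3 -c "
from h import *
print(manip.sign_off());st()"
```

```text
the job is handed in; nothing more can be done
None
the job is handed in; nothing more can be done
```

The red block is in its red slot, and the upper half is on both dowels, red end over red end. The arm was still pressing it shut when I handed the job in at about 20.3 s. No verdict was reported.

**Red block:** it was upright in the slot with its top at 69–70 mm, which is where it sits when resting on the floor. It was within about 2–3 mm of the slot centre and let go.

**Joint:** the last check showed the plate top level at 68.6 mm (69 mm means closed), with both dowel tips showing in their holes. The push was about 21 N downward. Another 1 mm of commanded travel had moved it only 0.1 mm, so the joint was against its stop. I did not measure the plunger itself; its travel is inferred from the plate height.

**What failed or disagreed:**
- **Missed first grasp:** the fingers closed on nothing, because the real fingertips stand about 40 mm higher than the reported TCP height and the stated tool geometry imply. I measured the tip height from the cameras and used that instead. Nothing was disturbed.
- **Camera disagreement:** the cameras differed by up to 3 mm on hole-to-dowel alignment until I compared them close above the dowels.
- **Sideways load:** about 6 N remained at the end, from the parts leaning within their play.

The blue block, tin, jar and screwdriver were not touched and looked unmoved in the last side view.

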